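Seat a calibration plate and clamp it with a click-torque knob

ROBOT

A 7-joint arm with a two-finger parallel gripper is mounted at the origin on the work surface. World frame = base frame: x ahead of the robot, y to its left, z up, the work surface at z = 0. Lengths are in m, angles in rad, forces in N, time in s.
With the tool pointing down it reaches from about 0.4 to 0.85 m from the base axis. Payload 10.4 kg.
Tool frame: the origin (TCP) lies on the centre line of the jaws, within the pads' length; the fingertips stand 11 mm ahead of it and the grasp point (between the pads) lies 8 mm behind it; z points along the fingers, y is the line along which they close (so a half turn about z gives the same grasp; the last joint's range is limited). The gripper opens to 87 mm and grips with 3 to 60 N. Pads are 19 mm wide; open, the fingers measure 117 mm over their backs; the gripper's body (75 mm by 190 mm) begins 51 mm behind the grasp point.
Start: joints at [-1.257, 0.332, -0.065, 1.46, 0.022, 1.35, -0.088], TCP at [0.207, 0.59, 0.234] pointing down, gripper open.
Joint ranges: [-2.6, 2.6], [-0.5, 2.12], [-1.47, 1.34], [0.16, 2.42], [-1.27, 4.41], [0.06, 2.06], [-2.6, 2.6]. Speed limits (rad/s): [2.22, 2.22, 2.79, 2.79, 3.14, 3.14, 3.14].

INTERFACE

Orientations are given as a unit quaternion [x, y, z, w].
In Python, from bench import r gives the robot as it stands.
- The arm moves only by the shell command python3 -m pendant 'ROWS' [OPENING] [FORCE]. ROWS is JSON, a list of rows, each a list of 4 numbers: the shift along the tool's x, y, z in m, then the turn about the tool's z in rad. A call has 1 to 8 rows; each row shifts and turns the commanded pose from where the row before left it, along the tool's axes as they then stand; what a row does not reach is not made up. A row lasts 1/12 s, in which the tool goes at most 41.7 mm and 7.16 degrees, less where a joint would pass 70% of its speed; a pose out of reach is approached as far as the arm can. A call with a gripper value outside its range is refused whole. OPENING is the opening, from 0 (shut) to 1 (fully open), set as the call begins (- or left out, the last holds). The fingers move at their own pace and stop on an object; FORCE is the grip in N (left out, the last holds). Time passes only in rows, so rows that do not move let the fingers close. It gives the time, the measured TCP pose, the force, the opening and the grip force at its end, in the units of the state.
- r.read_state(): the state, without advancing time (a new reading comes with each control period).
- r.camera(name): name is "scene" or "side" or "wrist"; returns a dict with "img" (384x512x3 uint8, red, green, blue), "camera_matrix" (3x3 intrinsics, pixels), "xyz" and "attitude" of the camera in the world. Camera axes: x right, y down, z forward; pixel columns grow to the right and rows downward; lengths in m; the calibration is good to about 2 mm. A picture is of the moment at which its call begins. There is no depth.
- r.close_job(): hands the job in; it is judged then, once.
Trained networks look in the newest picture that a camera, given by its name, has taken for a name from the list of things; names that differ only in an ending like _2 or _b are one class to them, and where a whole thing is asked for, a point or a joint stands for the part that bears it (a point fixed in the world has none). Each returns a list of dicts, best first, with "score" (0 to 1); they miss things now and then, are a little off and sometimes report something else, mostly with a low value. They report only what shows in the picture. A call takes as long as a camera call. They do not tell look-alikes from the thing itself.
- r.outline_of(thing, camera): "mask" (384x512 bool, what is visible of it) and "bbox" ([centre column, centre row, width, height] in pixels, round what is visible of it).
The state is a dict: "time": time; "joint_positions": joint angles; "joint_vel": joint speeds; "joint_torque": joint torques, N m; "ee_pos": TCP position; "eef_rot": TCP orientation; "ft_force": force on the tool from outside, world axes, zero at the start; "torque": the same for the moment, N m; "width": finger opening in m; "grip_force": force on a finger pad.
Only numpy, scipy, OpenCV 4.12 (cv2) and the standard library are available. Lean on these libraries where they do the work, as an engineer would, in place of code of your own. Each camera call takes 0.05 s, during which the arm holds its last target. There are 200 camera calls.

TASK

Slide the calibration plate gently back under the clamp until its end sits fully flush against the fence, then turn the clamp's knob clockwise until its torque clutch clicks, so the foot holds the plate at the set force. Stop at the click: turned on past it the clutch goes solid and the plate is overloaded. Leave the plate clamped square against the fence, let go, and do not disturb the things lying around.

Things in the scene. Friction and masses are not known exactly. Their poses are not given: they have to be found in the camera images.
- fixture: Fixed white clamping fixture: base 240 x 130 x 30 mm (its x, y, z), origin at the centre of its underside on the table; x runs from its open -x end towards the fence. The plate slides on its flat top, 30 mm up. Behind the fence a column (x 84 to 114 mm) carries an arm (x 30 to 114, y -18 to 18, top 95 mm up) that reaches back over the base and holds the clamp, axis at x = 50, y = 0.
- fence: Fixed steel bar across the fixture, 12 x 100 x 18 mm; origin at the middle of the lower edge of the face that the plate's end goes against (fixture x = 72, z = 30 mm); axes as the fixture's, the face looks to -x. Push gently: 10 N is ample, above 35 N between plate and fence spoils the plate.
- plate_mid (a point): Centre (half-way up) of the loose aluminium plate, 130 (x) x 60 (y) x 12 mm, 0.2 kg, a round glass target on its top nearer -x. It lies on the base, its +x end just short of or under the clamp foot, 15 to 35 mm short of the fence and askew. Hold or push its -x end; its +x end goes to the fence; this point is then 7 mm along +x from the fixture's origin, and within 25 mm of its middle line.
- foot_face (a point): Centre of the underside of the round clamp foot (20 mm), which hangs under the arm over the plate. It starts 2.5 to 5 mm above the plate's top (42 mm above the table) and goes down 2 mm per radian of screw turn.
- foot: The same clamp foot, origin at the centre of its underside. At the click it presses on the plate with about 35 N and keeps pressing when the knob is released, since the screw holds itself; more than 50 N cracks the plate.
- knob_grip (a point): On the clamp knob's upright axis at the height to grip it, about 128 mm above the table, 10 mm below the knob's top. The black knob is a 42 mm disc, 6 mm high, with a straight bar on it 46 mm long (this point's x), 16 mm thick (y), 28 mm tall: pinch the bar from above across its thickness. It stays at its height. Clockwise from above (falling yaw) lowers the foot.
- knob: Knob, origin on its axis at its underside. Clockwise: up to 0.4 rad free play, then the screw drags, 0.15 N m while turning; with the foot on the plate the torque climbs to the click at 0.22 N m, the clutch lets go: torque falls to under half over the next 0.35 rad, the foot stays put (let go, the knob springs back). Beyond, it is solid: overload. Needs 1.3 to 3 rad in all; stays between grasps.
- gauge_box: Bystander: loose closed wooden box, 90 x 55 x 33 mm, origin at the centre of its underside.
- lens: Bystander: loose black objective lens, a stepped cylinder 40 mm wide and 50 mm tall, origin at the centre of its underside.
- mouse: Bystander: loose black computer mouse, 105 x 60 x 30 mm, origin at the centre of its underside.
Not all that is in view belongs to the job. There is more than one size of the part that bears plate_mid; the job needs the middle-sized.

How it is judged:
On the way, in this order (a step that is already met when the one before it is completed fails the run):
1. the plate's end is flush against the fence (within 2 mm and 2 degrees) while the foot does not yet press on it (x of plate_mid in the frame of fixture above 0.005 m and angle between the x axis of plate_mid and the x axis of fixture, either way round below 0.035 rad and contact force between foot and plate below 2 N), for 0.2 s.
2. the knob has been turned to the click: the foot presses on the plate with the set force (at least 27 N) (contact force between foot and plate above 27 N), for 0.1 s.
At the end, for the whole second after the job is handed in: The plate rests flush against the fence (within 2 mm, square within 2 degrees, within 25 mm of the fixture's middle line), and the foot, with the knob released, still presses on it with at least 27 N (the set force at the click is about 35 N) (x of plate_mid in the frame of fixture above 0.005 m and y of plate_mid in the frame of fixture between -0.025 and 0.025 m and angle between the x axis of plate_mid and the x axis of fixture, either way round below 0.035 rad and contact force between foot and plate above 27 N and linear speed of plate below 0.01 m/s); the robot touches nothing.
It fails at once if the clamp is overtightened: foot on plate above 50 N (contact force between foot and plate above 50 N).
It fails at once if the plate is rammed against the fence: more than 35 N (contact force between fence and plate above 35 N).
It fails at once if a bystander is disturbed: moved more than 20 mm (distance of any of gauge_box, lens, mouse from where it was at the start of the episode above 0.02 m).
It also fails if it takes over 70 s, if anything falls off the work surface, if the arm or the gripper's body presses on something with over 40 N, if the wrist force passes 120 N, or if a joint passes its speed limit or range.

## Working session

There is one attempt and no reset: what is moved stays moved. The work goes in short steps, Python scripts to look and compute and a shell command to move; the robot and the scene stay as the last step left them, time stands still between calls to the robot, and variables do not carry over. Pictures are saved under pics/ and viewed, at most 13 in all, crops included, and the job is handed in when it is done.

```bash
ls; mkdir -p pics; python3 - <<'E'
from bench import r
import cv2,numpy as np
s=r.read_state();print(s['time'],s['ee_pos'],s['eef_rot'],s['width'])
ims=[]
for c in ['scene','side']:
    d=r.camera(c);ims.append(d['img']);print(c,d['camera_matrix'],d['xyz'],d['attitude'])
    for t in ['fixture','fence','plate_mid','foot','knob','gauge_box','lens','mouse']:
        print(t,[(round(o['score'],2),np.round(o['bbox']).astype(int).tolist()) for o in r.outline_of(t,c)])
    cv2.imwrite(f'pics/{c}0.png',cv2.resize(d['img'][:,:,::-1],(768,576),interpolation=cv2.INTER_CUBIC))
E
```

```text
pics
0.0 [0.20639686 0.58954658 0.23274902] [ 1.67567424e-01  9.85860356e-01 -7.13697929e-04 -8.87684490e-05] 0.08678563461601363
scene [[351.76340313   0.         260.4807526 ]
 [  0.         351.76340313 197.12092113]
 [  0.           0.           1.        ]] [0.85432675 0.20541096 0.78204429] [ 0.5246923   0.81420971 -0.20941863 -0.13380722]
fixture [(0.84, [244, 218, 85, 102])]
fence [(0.64, [233, 239, 39, 20])]
plate_mid [(0.88, [244, 205, 50, 55]), (0.86, [181, 154, 38, 23]), (0.73, [343, 181, 55, 68])]
foot []
knob [(0.84, [236, 218, 25, 20])]
gauge_box [(0.57, [302, 243, 40, 46])]
lens [(0.48, [207, 183, 18, 15])]
mouse [(0.91, [177, 216, 27, 43])]
side [[359.77979849   0.         248.03445878]
 [  0.         359.77979849 192.76117602]
 [  0.           0.           1.        ]] [0.46833317 0.53146347 0.47540009] [-0.07784989  0.89413495 -0.44018277  0.02648052]
fixture [(0.75, [253, 204, 125, 98]), (0.68, [231, 169, 22, 28])]
fence [(0.79, [215, 211, 12, 31])]
plate_mid [(0.95, [266, 206, 69, 36]), (0.77, [379, 322, 140, 78]), (0.69, [310, 162, 20, 26])]
foot [(0.43, [232, 201, 7, 12])]
knob [(0.64, [229, 170, 23, 30])]
gauge_box [(0.87, [237, 280, 64, 46]), (0.32, [233, 168, 50, 21])]
lens [(0.92, [283, 177, 24, 28])]
mouse [(0.68, [233, 169, 51, 20]), (0.28, [216, 212, 16, 32])]
```

View pics/scene0.png

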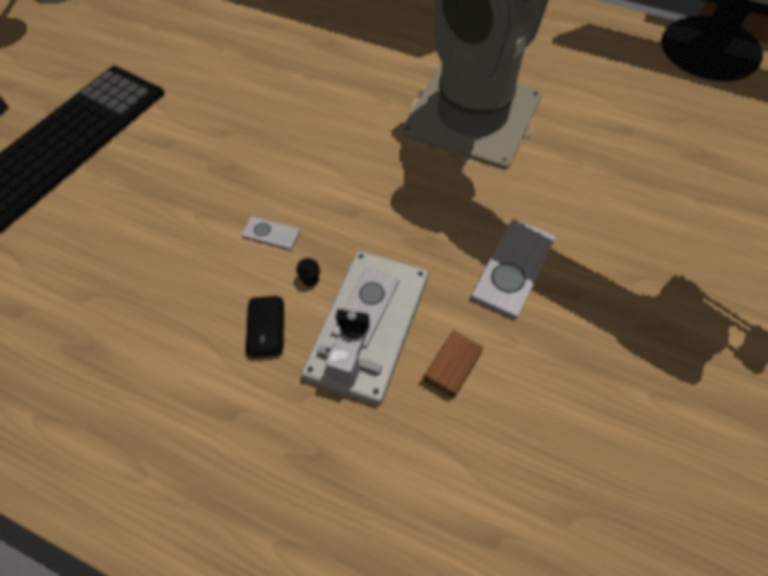

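View pics/side0.png

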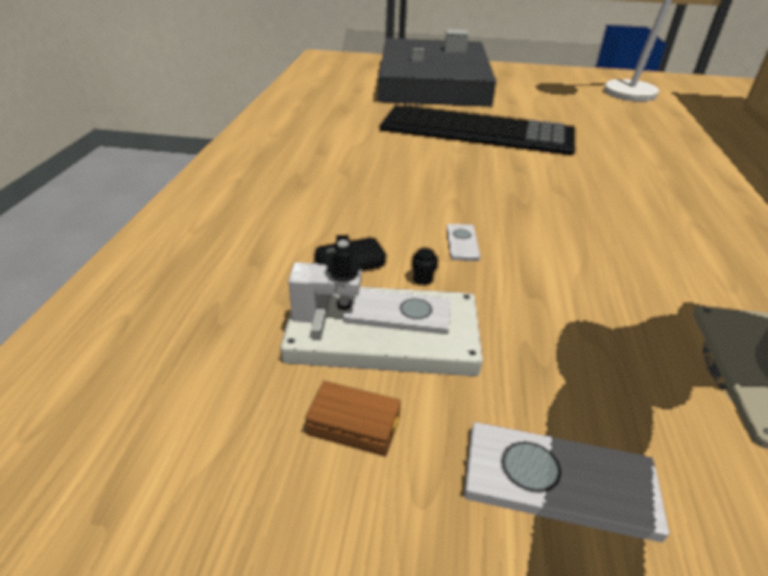

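The middle plate is the one on the fixture: scene (370,290), side (400,308). The fence end points away from the robot. The lens and mouse lie on the -x world side, and the box on the other. Next I fit the poses to the network masks.

```bash
cat > h.py <<'E'
import numpy as np,cv2
from scipy.spatial.transform import Rotation as R
from scipy.optimize import minimize
from bench import r
S=4
def proj(c,P):
    p=(np.asarray(P)-c['xyz'])@R.from_quat(c['attitude']).as_matrix()
    K=np.asarray(c['camera_matrix']);q=p@K.T;return q[:,:2]/q[:,2:]
def ray(c,uv):
    d=np.linalg.inv(c['camera_matrix'])@np.array([*uv,1.]);return R.from_quat(c['attitude']).apply(d)
def atz(c,uv,z):
    d=ray(c,uv);return c['xyz']+d*(z-c['xyz'][2])/d[2]
def box(a,b): return np.array([[x,y,z] for x in(a[0],b[0]) for y in(a[1],b[1]) for z in(a[2],b[2])],float)/1e3
def tf(p,P): 
    c,s=np.cos(p[2]),np.sin(p[2]);P=np.array(P);x=P[:,0]*c-P[:,1]*s+p[0];y=P[:,0]*s+P[:,1]*c+p[1];return np.c_[x,y,P[:,2]]
def fill(c,hulls):
    m=np.zeros((384*S,512*S),np.uint8)
    for h in hulls:
        q=cv2.convexHull(((proj(c,h)+.5)*S-.5).round().astype(np.int32));cv2.fillConvexPoly(m,q,1)
    return cv2.resize(m.astype(np.float32),(512,384),interpolation=cv2.INTER_AREA)
FIX=[box((-120,-65,0),(120,65,30)),box((84,-18,30),(114,18,95)),box((30,-18,68),(114,18,95)),box((72,-50,30),(84,50,48))]
def disc(x,y,rad,z0,z1):
    a=np.linspace(0,6.283,24);return np.array([[x+rad*np.cos(t),y+rad*np.sin(t),z] for t in a for z in(z0,z1)])/1e3
PLATE=box((-65,-30,30),(65,30,42))
OCC=FIX[1:]+[disc(50,0,23,95,138),disc(50,0,11,42,70)]
def fit(cost,x0,st):
    x0=np.array(x0,float)
    for k in(1,.4):
        x0=minimize(cost,x0,method='Nelder-Mead',options=dict(initial_simplex=np.vstack([x0]+[x0+np.eye(3)[i]*st[i]*k for i in range(3)]),xatol=1e-4,fatol=.3,maxiter=150)).x
    return x0
def best(t,cam,near=None):
    o=r.outline_of(t,cam)
    if near is not None: o=sorted(o,key=lambda a:np.hypot(*(np.array(a['bbox'][:2])-near)))
    return o[0]['mask'] if o else None
def fix_cost(p,cs,ms,ig):
    return sum(np.abs((fill(c,[tf(p,b) for b in FIX])-m)*(~g)).sum() for c,m,g in zip(cs,ms,ig))
def plate_cost(p,f,cs,ms,wh=None):
    t=0
    for c,m in zip(cs,ms):
        a=fill(c,[tf(f,tf(p,PLATE))]);o=fill(c,[tf(f,b) for b in OCC]);t+=np.abs((a-m)*(1-o)).sum()
    return t
E
python3 - <<'E'
from h import *
cs=[];ms=[];ig=[];pm=[]
for cam in('scene','side'):
    c=r.camera(cam);cs.append(c)
    k=best('knob',cam);fx=best('fixture',cam);cen=[244,210] if cam=='scene' else [262,206]
    p=best('plate_mid',cam,cen);fe=best('fence',cam)
    m=fx|p|fe
    kk=cv2.dilate(k.astype(np.uint8),np.ones((5,5)))>0
    ms.append(cv2.morphologyEx(m.astype(np.uint8),cv2.MORPH_CLOSE,np.ones((5,5))).astype(np.float32));ig.append(kk);pm.append(p.astype(np.float32))
a=atz(cs[0],(262,174),.03);b=atz(cs[0],(228,259),.03);y=np.arctan2(*(b-a)[1::-1])
x0=[*((a+b)/2)[:2],y];print(x0)
f=fit(lambda p:fix_cost(p,cs,ms,ig),x0,(.01,.01,.1));print('fix',f,fix_cost(f,cs,ms,ig),ms[0].sum(),ms[1].sum())
for i in(0,1):print(cam,fit(lambda p:fix_cost(p,cs[i:i+1],ms[i:i+1],ig[i:i+1]),f,(.005,.005,.05)))
for y0 in(-.1,.1):
  p=fit(lambda p:plate_cost(p,f,cs,pm),[-.02,0,y0],(.01,.01,.1));print('plate in fix',p,plate_cost(p,f,cs,pm),pm[0].sum(),pm[1].sum())
np.save('f.npy',f)
for i,t in enumerate(('scene','side')):
    im=cs[i]['img'][:,:,::-1].copy();im=cv2.resize(im,None,fx=3,fy=3,interpolation=cv2.INTER_CUBIC)
    for b in FIX+[None]:
        P=tf(f,b) if b is not None else tf(f,tf(p,PLATE))
        cv2.polylines(im,[cv2.convexHull(((proj(cs[i],P)+.5)*3).round().astype(np.int32))],True,(0,0,255),1)
    u=proj(cs[i],[[f[0],f[1],.05]])[0]*3;x,y=int(u[0])-200,int(u[1])-200
    cv2.imwrite(f'pics/{t}_c.png',im[y:y+400,x:x+400]) 
cv2.imwrite('pics/c1.png',np.hstack([cv2.imread('pics/scene_c.png'),cv2.imread('pics/side_c.png')]))
E
```

```text
[np.float64(0.5340332377622802), np.float64(0.02080088398099776), np.float64(0.09851939853460086)]
fix [0.5305081  0.01553025 0.09666   ] 739.125 5179.0 7810.0
side [0.53266319 0.016571   0.09384524]
side [0.52968445 0.01205893 0.08747703]
plate in fix [-0.01790916 -0.00840509 -0.05557064] 199.02344 928.0 1617.0
plate in fix [-0.01849253 -0.00895786 -0.07526855] 192.13281 928.0 1617.0
```

View pics/c1.png

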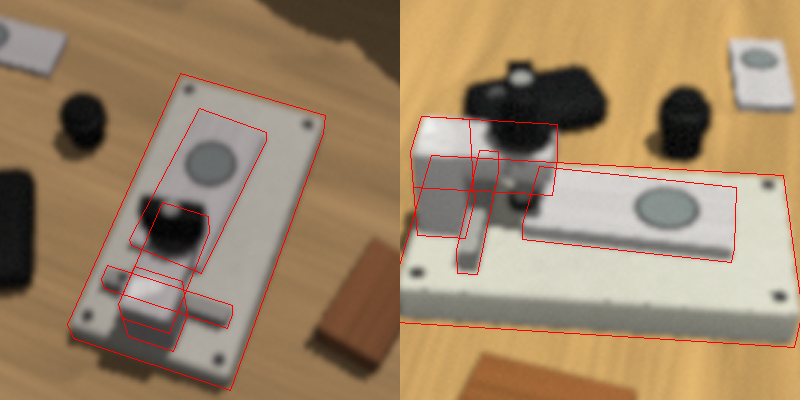

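```bash
python3 -m pendant '[[0,0,0,-0.12],[0,0,0,-0.12],[0,0,0,-0.12],[-0.015,-0.037,0,0],[-0.015,-0.037,0,0],[-0.015,-0.037,0,0],[-0.015,-0.037,0,0],[-0.015,-0.037,0,0]]'
python3 -m pendant '[[-0.015,-0.037,0,0],[-0.015,-0.037,0,0],[-0.015,-0.037,0,0],[-0.015,-0.037,0,0],[-0.015,-0.037,0,0],[-0.015,-0.037,0,0],[-0.015,-0.037,0,0],[-0.015,-0.037,0,0]]'
python3 -m pendant '[[-0.015,-0.037,0,0],[-0.015,-0.037,0,0],[0,0,0,0],[0,0,0,0]]'
```

```text
time: 2.07
ee_pos: [0.2863, 0.4049, 0.2336]
eef_rot: [-0.012, 1.0, 0.0, 0.0]
ft_force: [1.2, 1.3, -0.7]
width: 0.0871
grip_force: 0.0
time: 2.73
ee_pos: [0.413, 0.1116, 0.2339]
eef_rot: [-0.012, 1.0, 0.0, 0.0]
ft_force: [1.1, 0.4, -0.4]
width: 0.0868
grip_force: 0.0
time: 3.07
ee_pos: [0.4448, 0.0383, 0.2337]
eef_rot: [-0.009, 1.0, 0.0, 0.0]
ft_force: [0.4, 0.2, -0.8]
width: 0.0869
grip_force: 0.0
```

```bash
cat > w.py <<'E'
from h import *
import sys
f=np.load('f.npy')
c=r.camera('wrist');s=r.read_state()
o=r.outline_of('plate_mid','wrist');print([(round(a['score'],2),np.round(a['bbox']).tolist()) for a in o])
k=r.outline_of('knob','wrist');print('knob',[(round(a['score'],2),np.round(a['bbox']).tolist()) for a in k])
x0=[-.018,-.009,-.07]
p=None
if o:
    u=proj(c,tf(f,[[-.05,-.01,.042]]))[0];m=best('plate_mid','wrist',u).astype(np.float32)
    p=fit(lambda q:plate_cost(q,f,[c],[m]),x0,(.01,.01,.1));print('plate in fix',p.round(4),plate_cost(p,f,[c],[m]),m.sum())
im=cv2.resize(c['img'][:,:,::-1],None,fx=1.5,fy=1.5)
for b in FIX+([tf(p,PLATE)] if p is not None else []):
    cv2.polylines(im,[cv2.convexHull(((proj(c,tf(f,b))+.5)*1.5).round().astype(np.int32))],True,(0,0,255),1)
cv2.imwrite(sys.argv[1],im)
E
python3 w.py pics/w1.png
```

```text
[(0.97, [47.0, 152.0, 88.0, 44.0]), (0.96, [404.0, 72.0, 104.0, 144.0]), (0.58, [229.0, 214.0, 54.0, 89.0])]
knob [(0.59, [238.0, 311.0, 51.0, 42.0])]
plate in fix [-0.0167 -0.0091 -0.0817] 497.8125 4564.0
```

View pics/w1.png

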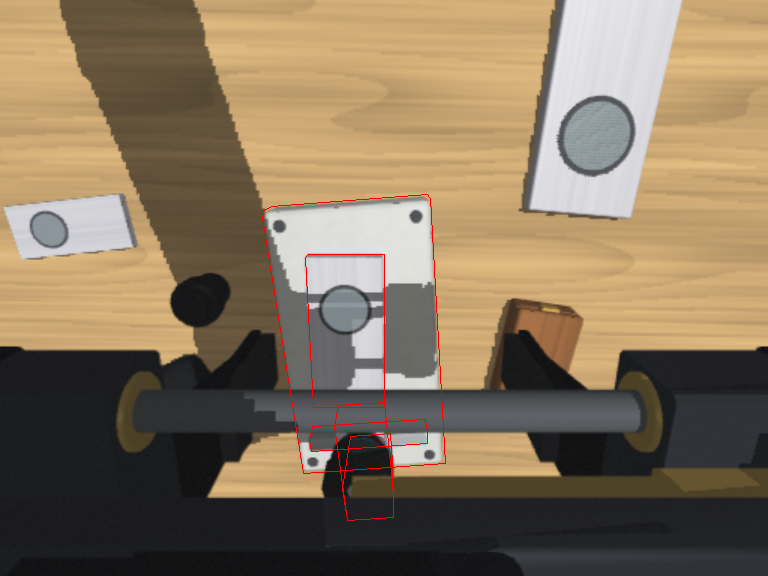

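The wrist view shows the fixture outline fits well. The plate outline, about (305–385, 255–405), matches too, and the fingers are clear of the lens and box. I descend to straddle the plate's -x end.

```bash
python3 -m pendant '[[-0.018,-0.034,0,0],[0,0,0.035,0],[0,0,0.035,0],[0,0,0.035,0],[0,0,0.035,0],[0,0,0.025,0],[0,0,0.015,0],[0,0,0.008,0]]' 1
python3 -m pendant '[[0,0,0,0],[0,0,0,0]]'
```

```text
time: 3.93
ee_pos: [0.4616, 0.0077, 0.0434]
eef_rot: [-0.013, 1.0, -0.0, -0.002]
ft_force: [-0.0, -0.8, -0.1]
width: 0.087
grip_force: 0.0
time: 4.1
ee_pos: [0.4634, 0.0073, 0.046]
eef_rot: [-0.012, 1.0, 0.0, 0.0]
ft_force: [-0.6, -0.3, 0.2]
width: 0.0869
grip_force: 0.0
```

```bash
python3 -m pendant '[[0,0,0.002,0],[0,0,0,0],[0,0,0,0],[0,0,0,0],[0,0,0,0],[0,0,0,0],[0,0,0,0],[0,0,0,0]]' 0.5 12
```

```text
time: 4.77
ee_pos: [0.4633, 0.0066, 0.0439]
eef_rot: [-0.011, 1.0, 0.0, 0.0]
ft_force: [-1.6, -1.8, 6.8]
width: 0.0599
grip_force: 11.9
```

```bash
python3 w.py pics/w2.png; python3 - <<'E'
from bench import r
s=r.read_state();print(s['width'],s['grip_force'],s['ft_force'],s['ee_pos'],s['eef_rot'])
E
```

```text
[(0.72, [259.0, 266.0, 110.0, 107.0]), (0.55, [500.0, 112.0, 24.0, 90.0])]
knob []
plate in fix [-0.0156 -0.0078 -0.1106] 9563.125 7830.0
0.06001856734327806 11.945632249116898 [-2.10662622 -1.97126743  6.40556801] [0.46332065 0.00654643 0.0438683 ] [-1.14780838e-02  9.99934113e-01  4.96299538e-05  1.40920989e-04]
```

```bash
python3 -m pendant '[[0,0,0,-0.037],[0,0,0,-0.037],[0,0,0,0],[-0.004,0,0,0],[-0.004,0,0,0],[-0.004,0,0,0],[-0.003,0,0,0],[0,0,0,0]]'
python3 -m pendant '[[0,0,0,0],[0,0,0,0]]'
```

```text
time: 5.63
ee_pos: [0.4773, 0.0082, 0.0435]
eef_rot: [-0.048, 0.999, 0.0, -0.001]
ft_force: [-5.7, -0.9, 11.2]
width: 0.0601
grip_force: 11.9
time: 5.8
ee_pos: [0.4773, 0.0082, 0.0435]
eef_rot: [-0.048, 0.999, 0.0, -0.001]
ft_force: [-4.8, -0.6, 6.9]
width: 0.0601
grip_force: 11.9
```

```bash
python3 -m pendant '[[0,0,-0.001,0],[0,0,0,0],[-0.002,0,0,0],[0,0,0,0]]'; python3 -m pendant '[[-0.002,0,0,0],[0,0,0,0]]';python3 -m pendant '[[-0.001,0,0,0],[0,0,0,0]]'
```

```text
time: 6.13
ee_pos: [0.4803, 0.0086, 0.0444]
eef_rot: [-0.049, 0.999, 0.0, 0.0]
ft_force: [0.7, 1.0, -2.0]
width: 0.0602
grip_force: 11.9
time: 6.3
ee_pos: [0.4824, 0.0087, 0.0445]
eef_rot: [-0.049, 0.999, 0.0, 0.0]
ft_force: [-0.4, -0.1, -1.6]
width: 0.06
grip_force: 11.9
time: 6.47
ee_pos: [0.4832, 0.0087, 0.0445]
eef_rot: [-0.049, 0.999, 0.0, 0.0]
ft_force: [0.5, 1.1, -0.6]
width: 0.0599
grip_force: 11.9
```

```bash
for i in 1; do python3 -m pendant '[[-0.001,0,0,0],[0,0,0,0]]'; python3 -m pendant '[[-0.001,0,0,0],[0,0,0,0]]'; python3 -m pendant '[[-0.001,0,0,0],[0,0,0,0]]'; done
```

```text
time: 6.63
ee_pos: [0.4842, 0.0088, 0.0446]
eef_rot: [-0.049, 0.999, 0.0, 0.0]
ft_force: [0.1, 0.9, -1.3]
width: 0.0599
grip_force: 11.9
time: 6.8
ee_pos: [0.4852, 0.0089, 0.0445]
eef_rot: [-0.049, 0.999, 0.0, 0.0]
ft_force: [-0.3, 0.1, -2.5]
width: 0.0598
grip_force: 11.9
time: 6.97
ee_pos: [0.4862, 0.009, 0.0445]
eef_rot: [-0.049, 0.999, 0.0, 0.0]
ft_force: [1.7, -0.0, -0.8]
width: 0.0597
grip_force: 11.9
```

```bash
python3 -m pendant '[[-0.001,0,0,0],[0,0,0,0]]'; python3 -m pendant '[[-0.001,0,0,0],[0,0,0,0]]'; python3 -m pendant '[[-0.001,0,0,0],[0,0,0,0]]';  python3 - <<'E'
from h import *
f=np.load('f.npy');cs=[];pm=[]
for cam,z in(('scene',0),('side',0)):
    c=r.camera(cam);u=proj(c,tf(f,[[-.02,0,.042]]))[0]
    m=best('plate_mid',cam,u);cs.append(c);pm.append(m.astype(np.float32));print(m.sum())
p=fit(lambda p:plate_cost(p,f,cs[1:],pm[1:]),[.005,0,0],(.01,.01,.05));print('plate in fix (side)',p)
im=[]
for c in cs:
    i=cv2.resize(c['img'][:,:,::-1],None,fx=3,fy=3,interpolation=cv2.INTER_CUBIC);u=(proj(c,tf(f,[[0,0,.05]]))[0]*3).astype(int)
    im.append(i[u[1]-200:u[1]+200,u[0]-200:u[0]+200])
cv2.imwrite('pics/c2.png',np.hstack(im))
E
```

```text
time: 7.13
ee_pos: [0.4872, 0.0091, 0.0445]
eef_rot: [-0.049, 0.999, 0.0, 0.0]
ft_force: [0.1, -0.9, -1.2]
width: 0.0601
grip_force: 11.9
time: 7.3
ee_pos: [0.4874, 0.0091, 0.0442]
eef_rot: [-0.049, 0.999, -0.0, -0.001]
ft_force: [-3.0, -0.0, -2.2]
width: 0.0601
grip_force: 11.9
time: 7.47
ee_pos: [0.4875, 0.009, 0.0438]
eef_rot: [-0.049, 0.999, -0.0, -0.002]
ft_force: [-5.9, -1.2, -1.4]
width: 0.0596
grip_force: 11.9
621
1055
plate in fix (side) [ 0.04613666 -0.00563471 -0.05942619]
```

View pics/c2.png

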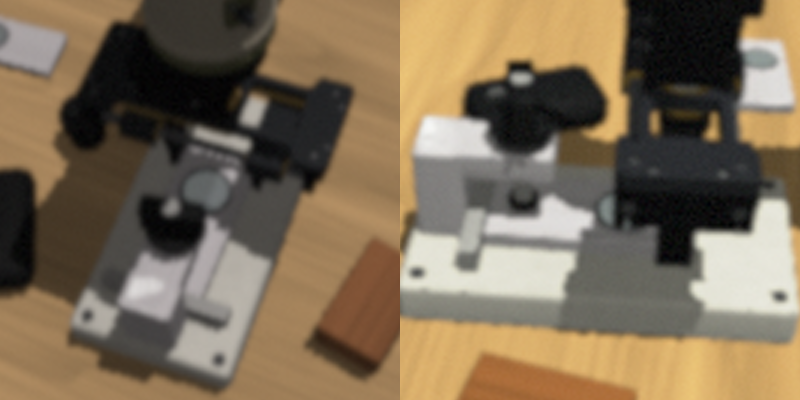

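The image shows the plate end at the fence, and the force rises at 24 mm of travel. I press up to about 10 N to seat it flush.

```bash
python3 -m pendant '[[-0.001,0,0,0],[0,0,0,0],[0,0,0,0]]'; python3 -m pendant '[[-0.001,0,0,0],[0,0,0,0],[0,0,0,0],[0,0,0,0]]'; python3 -c "
from bench import r
s=r.read_state();print(s['torque'],s['ee_pos'],s['eef_rot'])"
```

```text
time: 7.92
ee_pos: [0.4876, 0.0089, 0.0436]
eef_rot: [-0.048, 0.999, -0.0, -0.003]
ft_force: [-8.9, -1.8, 0.2]
width: 0.0599
grip_force: 11.9
time: 8.25
ee_pos: [0.4878, 0.0088, 0.0435]
eef_rot: [-0.048, 0.999, -0.0, -0.003]
ft_force: [-12.9, -2.7, 5.0]
width: 0.06
grip_force: 12.0
[-0.43729937  2.97077367 -0.12753479] [0.48782811 0.00884866 0.04352961] [-4.82242914e-02  9.98830724e-01 -2.49130808e-05 -3.40605517e-03]
```

```bash
python3 -m pendant '[[0.002,0,0,0],[0.0015,0,0,0],[0,0,0,0]]'; python3 -m pendant '[[0,0,0,0],[0,0,0,0],[0,0,0,0],[0,0,0,0]]' 1; python3 -m pendant '[[0,0,-0.02,0],[0,0,-0.03,0],[0,0,-0.03,0],[0,0,-0.03,0],[0,0,-0.03,0],[0,0,-0.03,0],[0,0,-0.03,0],[0,0,0,0]]'; python3 w.py pics/w3.png;  python3 - <<'E'
from h import *
f=np.load('f.npy');cs=[];pm=[]
for cam,z in(('scene',0),('side',0)):
    c=r.camera(cam);u=proj(c,tf(f,[[-.02,0,.042]]))[0]
    m=best('plate_mid',cam,u);cs.append(c);pm.append(m.astype(np.float32));print(m.sum())
    p=fit(lambda p:plate_cost(p,f,cs[-1:],pm[-1:]),[.005,0,0],(.01,.01,.05));print('plate in fix',cam,p)
im=[]
for c in cs:
    i=cv2.resize(c['img'][:,:,::-1],None,fx=4,fy=4,interpolation=cv2.INTER_CUBIC);u=(proj(c,tf(f,[[0,0,.05]]))[0]*4).astype(int)
    im.append(i[u[1]-200:u[1]+200,u[0]-200:u[0]+200])
cv2.imwrite('pics/c3.png',np.hstack(im))
E
```

```text
time: 8.5
ee_pos: [0.4876, 0.009, 0.0446]
eef_rot: [-0.048, 0.999, 0.0, 0.0]
ft_force: [-0.3, -1.4, -1.0]
width: 0.0598
grip_force: 12.0
time: 8.83
ee_pos: [0.488, 0.0093, 0.0448]
eef_rot: [-0.049, 0.999, 0.0, 0.0]
ft_force: [-0.8, -0.5, 0.1]
width: 0.0789
grip_force: 0.0
time: 9.5
ee_pos: [0.49, 0.0092, 0.2503]
eef_rot: [-0.048, 0.999, 0.001, 0.004]
ft_force: [-0.1, 0.0, -0.4]
width: 0.0872
grip_force: 0.0
[(0.94, [431.0, 62.0, 108.0, 119.0]), (0.89, [260.0, 199.0, 50.0, 98.0]), (0.79, [72.0, 97.0, 85.0, 42.0])]
knob [(0.71, [262.0, 251.0, 40.0, 18.0])]
plate in fix [ 0.0089 -0.0028 -0.0206] 157.0625 4142.0
717
plate in fix scene [ 0.01054767 -0.00197128 -0.01245755]
1623
plate in fix side [ 0.0041973  -0.0038331  -0.03201922]
```

View pics/c3.png

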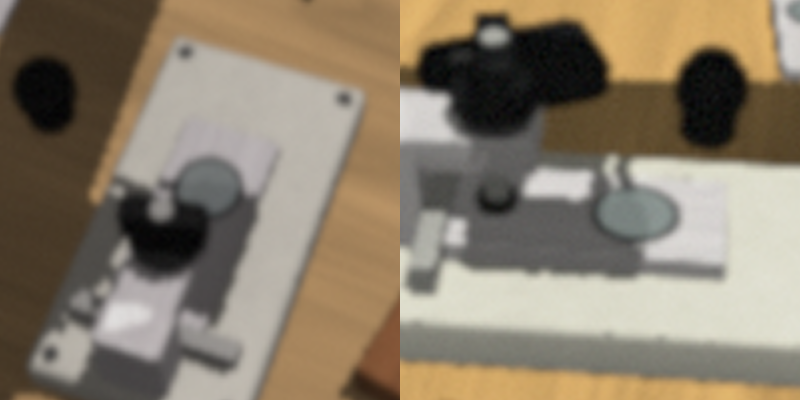

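View pics/w3.png

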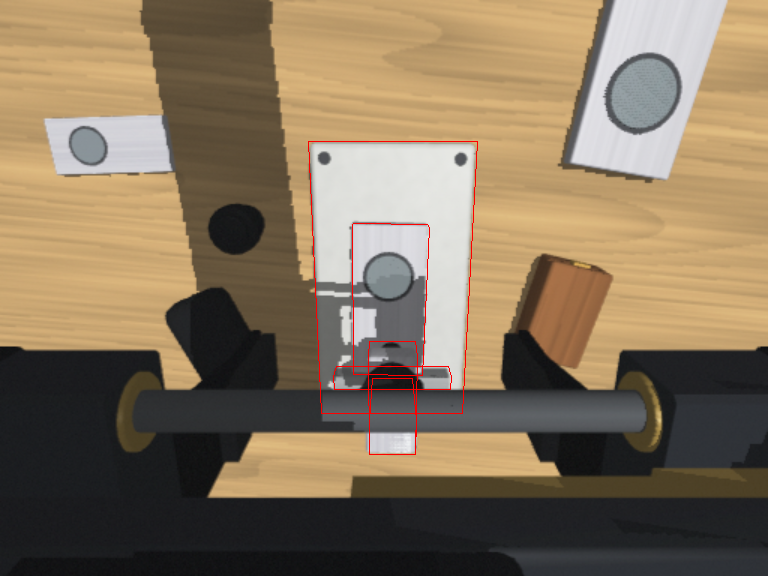

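The plate is at the fence, with residual yaw of roughly 1–1.5°. That is near the limit, so I'll seat it passively by pushing the middle of its -x end with closed fingers.

```bash
python3 -m pendant '[[0.022,0,0,0],[0.022,0,0.01,0],[0,0,0.035,0],[0,0,0.035,0],[0,0,0.035,0],[0,0,0.035,0],[0,0,0.025,0],[0,0,0.015,0]]' 0; python3 -m pendant '[[0,0,0.009,0],[0,0,0.005,0],[0,0,0,0],[-0.003,0,0,0],[-0.003,0,0,0],[-0.002,0,0,0],[0,0,0,0]]';python3 -m pendant '[[-0.002,0,0,0],[0,0,0,0]]'; python3 -m pendant '[[-0.002,0,0,0],[0,0,0,0]]'
```

```text
time: 10.57
ee_pos: [0.4417, 0.0044, 0.0514]
eef_rot: [-0.049, 0.999, -0.001, -0.002]
ft_force: [-0.4, 0.1, -0.1]
width: 0.0416
grip_force: 0.0
time: 11.15
ee_pos: [0.4527, 0.0057, 0.0415]
eef_rot: [-0.049, 0.999, 0.0, 0.001]
ft_force: [-1.1, 0.3, 5.4]
width: 0.0017
grip_force: 2.3
time: 11.32
ee_pos: [0.4534, 0.0057, 0.0414]
eef_rot: [-0.048, 0.999, 0.0, -0.001]
ft_force: [-9.0, -1.5, 15.2]
width: 0.0006
grip_force: 7.4
time: 11.48
ee_pos: [0.4536, 0.0057, 0.0413]
eef_rot: [-0.048, 0.999, 0.0, -0.003]
ft_force: [-17.4, -2.0, 28.2]
width: 0.0005
grip_force: 14.3
```

```bash
python3 -m pendant '[[0.005,0,-0.002,0],[0,0,-0.002,0],[0,0,0,0]]';python3 -m pendant '[[-0.002,0,0,0],[0,0,0,0]]'; python3 -m pendant '[[-0.0015,0,0,0],[0,0,0,0]]'; python3 w.py pics/w4.png
```

```text
time: 11.73
ee_pos: [0.4513, 0.0057, 0.0452]
eef_rot: [-0.049, 0.999, 0.0, 0.001]
ft_force: [-0.1, -0.9, 0.4]
width: 0.0003
grip_force: 0.0
time: 11.9
ee_pos: [0.4534, 0.0059, 0.0447]
eef_rot: [-0.049, 0.999, 0.0, 0.0]
ft_force: [-0.3, 0.2, 0.1]
width: 0.0003
grip_force: 0.0
time: 12.07
ee_pos: [0.4545, 0.0059, 0.0445]
eef_rot: [-0.049, 0.999, -0.0, 0.0]
ft_force: [0.5, 0.3, 0.6]
width: 0.0003
grip_force: 0.0
[(0.83, [499.0, 148.0, 26.0, 80.0]), (0.81, [258.0, 305.0, 24.0, 25.0])]
knob []
plate in fix [ 0.1131  0.0121 -0.5367] 234.0 234.0
```

View pics/w4.png

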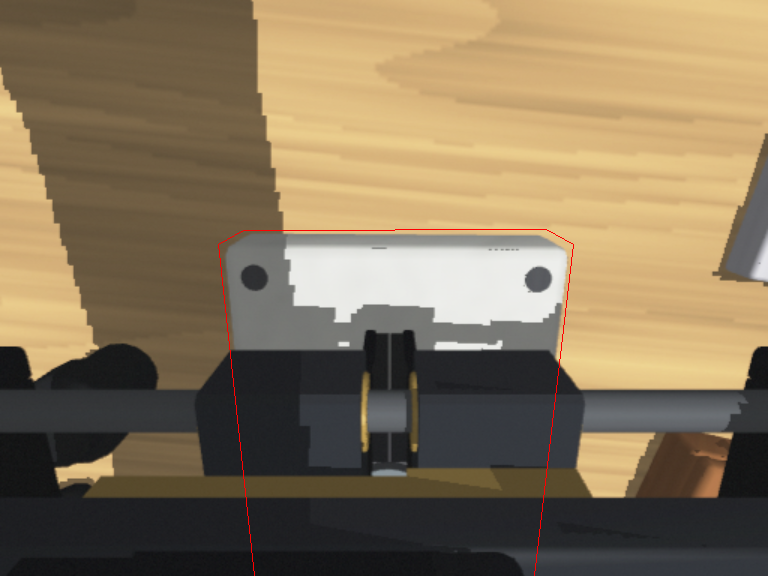

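The earlier force was the fingertips on the base top, and the plate hasn't been reached yet. I continue forward at the safe height.

```bash
python3 -m pendant '[[-0.002,0,0,0],[-0.001,0,0,0],[-0.001,0,0,0],[0,0,0,0]]'; python3 -m pendant '[[-0.001,0,0,0],[-0.001,0,0,0],[-0.001,0,0,0],[0,0,0,0]]';python3 -m pendant '[[-0.001,0,0,0],[-0.001,0,0,0],[0,0,0,0]]'
```

```text
time: 12.6
ee_pos: [0.4584, 0.0063, 0.0446]
eef_rot: [-0.049, 0.999, 0.0, 0.0]
ft_force: [-0.1, -0.5, -0.0]
width: 0.0002
grip_force: 0.0
time: 12.93
ee_pos: [0.4614, 0.0066, 0.0446]
eef_rot: [-0.049, 0.999, 0.0, 0.0]
ft_force: [-0.2, 0.5, 0.1]
width: 0.0004
grip_force: 0.0
time: 13.18
ee_pos: [0.4626, 0.0066, 0.0444]
eef_rot: [-0.049, 0.999, 0.0, -0.001]
ft_force: [-2.8, -0.3, 2.8]
width: 0.0008
grip_force: 1.5
```

Contact. I press to about 10 N.

```bash
python3 -m pendant '[[-0.001,0,0,0],[0,0,0,0],[0,0,0,0]]'; python3 -m pendant '[[-0.001,0,0,0],[0,0,0,0],[0,0,0,0]]'; python3 -m pendant '[[-0.0005,0,0,0],[0,0,0,0],[0,0,0,0]]'
```

```text
time: 13.43
ee_pos: [0.4628, 0.0067, 0.0442]
eef_rot: [-0.048, 0.999, 0.0, -0.001]
ft_force: [-7.6, -0.9, 6.1]
width: 0.0003
grip_force: 3.6
time: 13.68
ee_pos: [0.4629, 0.0066, 0.044]
eef_rot: [-0.048, 0.999, 0.0, -0.002]
ft_force: [-10.7, -0.9, 8.2]
width: 0.0002
grip_force: 5.4
time: 13.93
ee_pos: [0.463, 0.0067, 0.0439]
eef_rot: [-0.048, 0.999, 0.0, -0.003]
ft_force: [-13.3, -1.3, 10.1]
width: 0.0001
grip_force: 6.4
```

```bash
python3 -m pendant '[[0.004,0,0,0],[0.008,0,0,0],[0,0,-0.03,0],[0,0,-0.035,0],[0,0,-0.035,0],[0,0,-0.035,0],[0,0,-0.035,0],[0,0,-0.035,0]]' 1; python3 -m pendant '[[-0.02,0,0,0],[-0.03,0,0,0],[-0.03,0,-0.02,0],[0,0,0,0],[0,0,0,0]]'
python3 w.py pics/w5.png;  python3 - <<'E'
from h import *
f=np.load('f.npy');cs=[];pm=[]
for cam in('scene','side'):
    c=r.camera(cam);u=proj(c,tf(f,[[-.02,0,.042]]))[0]
    m=best('plate_mid',cam,u);cs.append(c);pm.append(m.astype(np.float32))
    p=fit(lambda p:plate_cost(p,f,cs[-1:],pm[-1:]),[.005,0,0],(.01,.01,.05));print('plate in fix',cam,p)
E
```

```text
time: 14.6
ee_pos: [0.4533, 0.0055, 0.2515]
eef_rot: [-0.048, 0.999, 0.0, 0.001]
ft_force: [0.8, -0.9, -0.3]
width: 0.0457
grip_force: 0.0
time: 15.02
ee_pos: [0.5343, 0.0135, 0.2697]
eef_rot: [-0.048, 0.999, -0.001, 0.0]
ft_force: [-0.2, 0.1, -0.2]
width: 0.0794
grip_force: 0.0
[(0.97, [423.0, 44.0, 96.0, 83.0]), (0.78, [260.0, 162.0, 52.0, 103.0]), (0.73, [76.0, 62.0, 86.0, 43.0])]
knob [(0.59, [263.0, 217.0, 47.0, 37.0])]
plate in fix [ 0.0087 -0.0028 -0.0154] 174.0625 3954.0
plate in fix scene [ 0.01171523 -0.00156665  0.00076269]
plate in fix side [ 0.00579147 -0.00390573 -0.0471849 ]
```

View pics/w5.png

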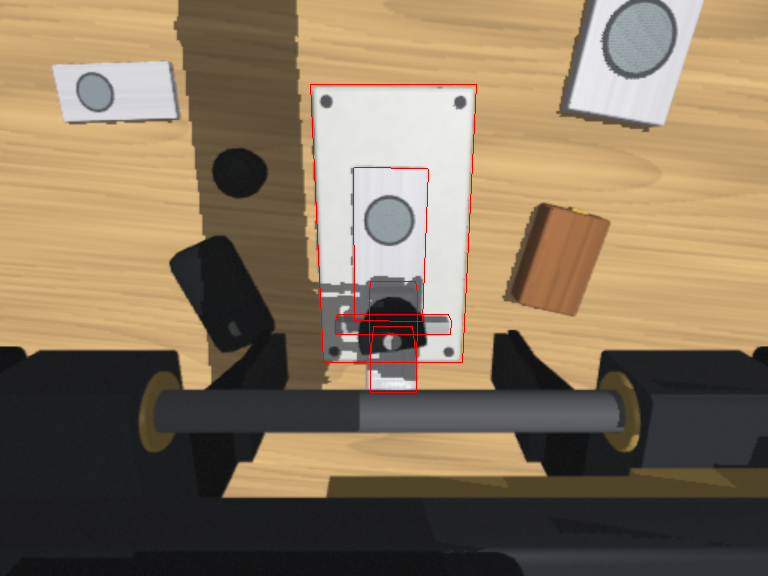

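The plate is square and flush: the end outline lies at the fence, and the plate runs parallel to the base edges. Next, the orientation of the knob bar.

```bash
cat > k.py <<'E'
from h import *
import sys
f=np.load('f.npy')
def KN(p): # x,y offset in fixture, yaw in fixture
    bar=box((-23,-8,110),(23,8,138));return [tf(f,tf([.05+p[0],p[1],p[2]],b)) for b in (disc(0,0,21,104,110),bar)]
cs=[];ms=[]
for cam in sys.argv[2:]:
    c=r.camera(cam);cs.append(c);u=proj(c,tf(f,[[.05,0,.12]]))[0];m=best('knob',cam,u);ms.append(m.astype(np.float32));
def cost(p,I):return sum(np.abs(fill(cs[i],KN(p))-ms[i]).sum() for i in I)
def rep(I):
    b=min(((cost([0,0,y],I),y) for y in np.arange(-1.6,1.55,.1)))
    p=fit(lambda p:cost(p,I),[0,0,b[1]],(.003,.003,.1));print(I,p.round(4),cost(p,I),sum(ms[i].sum() for i in I));return p
for i in range(len(cs)):rep([i])
p=rep(range(len(cs))) if len(cs)>1 else rep([0])
ims=[]
for c in cs:
    u=proj(c,tf(f,[[.05,0,.12]]))[0].round().astype(int)
    for d in(0,1):
        im=cv2.resize(c['img'][u[1]-32:u[1]+32,u[0]-32:u[0]+32,::-1],None,fx=4,fy=4,interpolation=cv2.INTER_CUBIC)
        im=np.clip(im.astype(float)*1.8,0,255).astype(np.uint8)
        if d:
            for b in KN(p):cv2.polylines(im,[cv2.convexHull(((proj(c,b)-u+32+.5)*4).round().astype(np.int32))],True,(0,0,255),1)
        ims.append(im)
n=len(cs);cv2.imwrite(sys.argv[1],np.vstack([np.hstack(ims[0::2]),np.hstack(ims[1::2])]))
E
python3 k.py pics/k1.png wrist scene side
```

```text
[0] [ 1.4000e-03 -4.0000e-04 -1.3909e+00] 174.375 1315.0
[1] [ 0.0019  0.0014 -1.3947] 35.375 361.0
[2] [-9.000e-04 -2.200e-03 -1.407e+00] 72.5 399.0
range(0, 3) [ 2.0000e-04 -3.0000e-04 -1.4156e+00] 310.25 2075.0
```

View pics/k1.png

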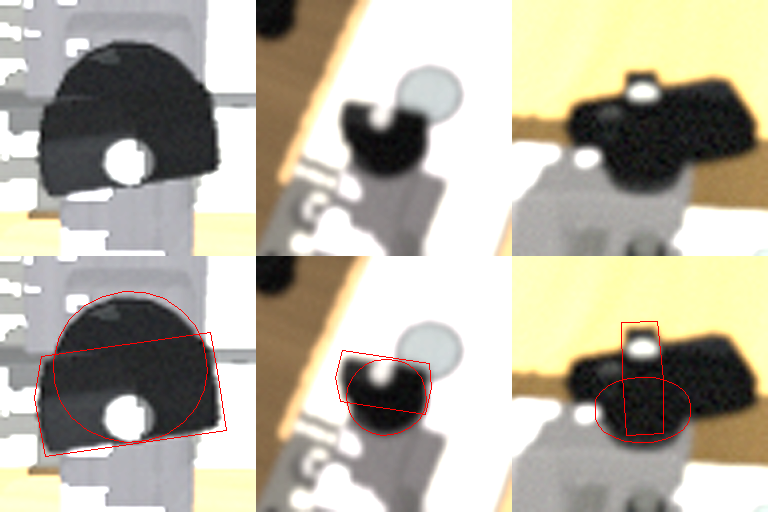

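```bash
python3 -c "
from bench import r
s=r.read_state();print(s['time'],s['joint_positions'].round(2) if hasattr(s['joint_positions'],'round') else s['joint_positions'],s['torque'],s['ee_pos'])
from h import *
f=np.load('f.npy');print(tf(f,[[.05,0,.128]]))"
```

```text
15.7167 [-0.61  0.11  0.54  1.67 -0.06  1.38  1.61] [ 0.07408397 -0.01913695 -0.07865141] [0.53328211 0.01354686 0.26954835]
[[0.58027471 0.02035573 0.128     ]]
```

```bash
python3 -m pendant '[[-0.0237,0.0012,0,0],[-0.0237,0.0012,0,0],[0,0,0,0.117],[0,0,0,0.117],[0,0,0,0.117],[0,0,0,0.117],[0,0,0,0.117],[0,0,0,0.117]]' 0.6; python3 -m pendant '[[0,0,0,0.117],[0,0,0,0.117],[0,0,0,0.117],[0,0,0,0.117],[0,0,0,0.117],[0,0,0,0.117],[0,0,0,0],[0,0,0,0]]'; python3 k.py pics/k2.png wrist; python3 -c "
from bench import r
from scipy.spatial.transform import Rotation as R
s=r.read_state();print(s['joint_positions'],s['ee_pos'],R.from_quat(s['eef_rot']).as_matrix()[:2,1])"
```

```text
time: 16.38
ee_pos: [0.5803, 0.0206, 0.2694]
eef_rot: [0.301, 0.954, -0.0, -0.0]
ft_force: [-0.1, 0.8, 0.9]
width: 0.0531
grip_force: 0.0
time: 17.05
ee_pos: [0.5803, 0.0207, 0.2695]
eef_rot: [0.606, 0.795, -0.0, 0.0]
ft_force: [0.3, 1.1, -0.3]
width: 0.0526
grip_force: 0.0
[0] [ 1.2000e-03 -3.0000e-04 -1.4173e+00] 68.5625 1433.0
[0] [ 1.2000e-03 -3.0000e-04 -1.4173e+00] 68.5625 1433.0
[-0.71961742  0.25049157  0.73180069  1.56225236 -0.16911828  1.39385141
  0.29438035] [0.58021485 0.02059865 0.26950372] [0.96433816 0.26467319]
```

```bash
python3 -m pendant '[[0,0.001,0,0.016],[0,0,0.035,0],[0,0,0.035,0],[0,0,0.035,0],[0,0,0.025,0],[0,0,0.0135,0],[0,0,0,0]]'; python3 -m pendant '[[0,0,0,0],[0,0,0,0],[0,0,0,0],[0,0,0,0],[0,0,0,0],[0,0,0,0],[0,0,0,0],[0,0,0,0]]' 0.1 25; python3 -c "
from bench import r
s=r.read_state();print(s['torque'],s['ft_force'])"
```

```text
time: 17.73
ee_pos: [0.5793, 0.0207, 0.1228]
eef_rot: [0.614, 0.789, -0.002, -0.002]
ft_force: [0.5, 0.2, 0.0]
width: 0.0522
grip_force: 0.0
time: 18.4
ee_pos: [0.5812, 0.0208, 0.1264]
eef_rot: [0.614, 0.789, 0.0, -0.0]
ft_force: [-1.6, 1.1, 4.5]
width: 0.0158
grip_force: 25.0
[-0.0563212   0.54584135  0.04930279] [-1.62485309  1.12291147  4.51879308]
```

```bash
cat > t.py <<'E'
from bench import r
from scipy.spatial.transform import Rotation as R
import numpy as np
s=r.read_state();m=R.from_quat(s['eef_rot']).as_matrix()[:2,1]
print('t %.2f yaw %.3f tz %.3f q7 %.2f grip %.1f'%(s['time'],np.arctan2(m[1],m[0]),s['torque'][2],s['joint_positions'][6],s['grip_force']),np.round(s['ft_force'],1),np.round(s['ee_pos'],4))
E
python3 t.py
for i in 1 2 ; do :; done
python3 -m pendant '[[0,0,0,0.1],[0,0,0,0.1]]' >/dev/null; python3 t.py
python3 -m pendant '[[0,0,0,0.1],[0,0,0,0.1]]' >/dev/null; python3 t.py
python3 -m pendant '[[0,0,0,0.1],[0,0,0,0.1]]' >/dev/null; python3 t.py
python3 -m pendant '[[0,0,0,0.1],[0,0,0,0.1]]' >/dev/null; python3 t.py
python3 -m pendant '[[0,0,0,0.1],[0,0,0,0.1]]' >/dev/null; python3 t.py
```

```text
t 18.40 yaw 0.248 tz 0.049 q7 0.34 grip 25.0 [-1.6  1.1  4.5] [0.5812 0.0208 0.1264]
t 18.57 yaw 0.044 tz 0.097 q7 0.16 grip 25.0 [-1.  -0.5  3.5] [0.5814 0.0209 0.1264]
t 18.73 yaw -0.157 tz 0.147 q7 -0.03 grip 25.0 [-0.9  0.1  1.7] [0.5815 0.0209 0.1264]
t 18.90 yaw -0.357 tz 0.174 q7 -0.21 grip 25.0 [ 1.  -0.2  2.7] [0.5817 0.0209 0.1264]
t 19.07 yaw -0.557 tz 0.153 q7 -0.39 grip 25.0 [ 2.5 -0.2  1.3] [0.5819 0.0208 0.1265]
t 19.23 yaw -0.757 tz 0.140 q7 -0.57 grip 25.0 [ 2.8 -1.1 -0.3] [0.582  0.0207 0.1265]
```

```bash

python3 -m pendant '[[0,0,0,0.06]]' >/dev/null; python3 t.py
python3 -m pendant '[[0,0,0,0.06]]' >/dev/null; python3 t.py
python3 -m pendant '[[0,0,0,0.06]]' >/dev/null; python3 t.py
python3 -m pendant '[[0,0,0,0.06]]' >/dev/null; python3 t.py
```

```text
t 19.32 yaw -0.817 tz 0.117 q7 -0.63 grip 25.0 [ 2.9 -1.   0.9] [0.5821 0.0206 0.1265]
t 19.40 yaw -0.875 tz 0.083 q7 -0.68 grip 25.0 [ 3.6 -1.1 -0.4] [0.5821 0.0206 0.1265]
t 19.48 yaw -0.935 tz 0.144 q7 -0.73 grip 25.0 [ 3.1 -1.4 -0.7] [0.5821 0.0205 0.1264]
t 19.57 yaw -0.995 tz 0.200 q7 -0.79 grip 25.0 [ 4.4 -0.9  0.6] [0.5822 0.0205 0.1265]
```

```bash

python3 -m pendant '[[0,0,0,0.04]]' >/dev/null; python3 t.py
python3 -m pendant '[[0,0,0,0.04]]' >/dev/null; python3 t.py
python3 -m pendant '[[0,0,0,0.04]]' >/dev/null; python3 t.py
python3 -m pendant '[[0,0,0,0.04]]' >/dev/null; python3 t.py
```

```text
t 19.65 yaw -1.035 tz 0.215 q7 -0.82 grip 25.0 [ 5.1 -0.8  1.1] [0.5822 0.0205 0.1265]
t 19.73 yaw -1.074 tz 0.133 q7 -0.86 grip 25.0 [ 4.1 -1.1 -0.9] [0.5822 0.0205 0.1265]
t 19.82 yaw -1.114 tz 0.129 q7 -0.89 grip 25.0 [ 3.6 -1.7 -0.5] [0.5822 0.0204 0.1265]
t 19.90 yaw -1.154 tz 0.159 q7 -0.93 grip 25.0 [ 3.9 -2.1 -1.4] [0.5823 0.0204 0.1265]
```

```bash
cat > t2.py <<'E'
from bench import r
from scipy.spatial.transform import Rotation as R
import numpy as np,sys
T=[];J=[]
for i in range(int(sys.argv[1])):
    r.camera('wrist');s=r.read_state();T.append(s['torque'][2]);J.append(s['joint_torque'][6])
m=R.from_quat(s['eef_rot']).as_matrix()[:2,1]
print('t %.2f yaw %.3f tz %.3f sd %.3f j7 %.3f sd %.3f'%(s['time'],np.arctan2(m[1],m[0]),np.mean(T),np.std(T),np.mean(J),np.std(J)))
E
python3 t2.py 8; python3 -m pendant '[[0,0,0,0.04]]' >/dev/null; python3 t2.py 4;python3 -m pendant '[[0,0,0,0.04]]' >/dev/null; python3 t2.py 4
```

```text
t 20.30 yaw -1.151 tz 0.049 sd 0.041 j7 -0.123 sd 0.374
t 20.58 yaw -1.191 tz 0.089 sd 0.046 j7 -0.090 sd 0.542
t 20.87 yaw -1.231 tz 0.096 sd 0.041 j7 -0.089 sd 0.541
```

Torque is noisy. A decisive check is to release and see whether the knob springs back, since it would if it were in the clutch.

```bash
python3 -m pendant '[[0,0,0,0],[0,0,0,0],[0,0,0,0],[0,0,0,0]]' 0.6|head -2;  python3 -m pendant '[[0,0,-0.03,0],[0,0,-0.04,0],[0,0,-0.04,0],[0,0,-0.033,0],[0,0,0,0],[0,0,0,0]]'|head -2; python3 k.py pics/k3.png wrist scene side; python3 t.py
python3 - <<'E'
from h import *
f=np.load('f.npy');c=r.camera('side');u=proj(c,tf(f,[[.05,0,.045]]))[0].round().astype(int)
a=cv2.imread('pics/side0.png')  # 1.5x of 512
a=cv2.resize(a,(512,384),interpolation=cv2.INTER_AREA);b=c['img'][:,:,::-1]
g=lambda i:cv2.resize(np.clip(i[u[1]-25:u[1]+25,u[0]-25:u[0]+25]*1.5,0,255).astype(np.uint8),None,fx=8,fy=8,interpolation=cv2.INTER_CUBIC)
cv2.imwrite('pics/foot.png',np.hstack([g(a),g(b)]));print(1/np.linalg.norm(c['xyz']-tf(f,[[.05,0,.045]])[0])*360)
E
```

```text
time: 21.2
ee_pos: [0.5808, 0.021, 0.1258]
time: 21.7
ee_pos: [0.5819, 0.0208, 0.2706]
[0] [ 0.0018 -0.0004  0.2685] 123.75 1356.0
[1] [0.0018 0.0011 0.3024] 52.5625 316.0
[2] [-0.0011 -0.0003  0.2031] 50.0625 588.0
range(0, 3) [ 0.0012 -0.0007  0.2517] 273.125 2260.0
t 22.00 yaw -1.232 tz 0.025 q7 -1.08 grip 0.0 [-0.3 -0.3  0.2] [0.5807 0.0209 0.268 ]
531.3652986176472
```

View pics/foot.png

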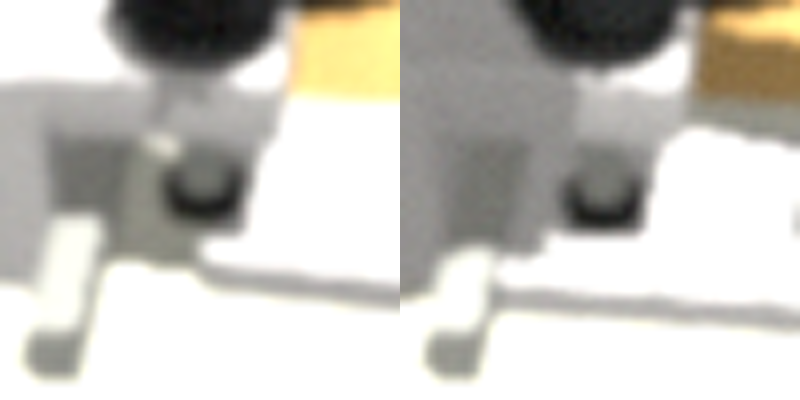

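No spring-back: the bar is at 0.25 rad in the fixture frame, where I left it at 0.24. The foot is visibly lower but has not clicked. I take a half-turn back for joint range, regrip and continue.

```bash
python3 -m pendant '[[0,0,0,-0.1208],[0,0,0,-0.1208],[0,0,0,-0.1208],[0,0,0,-0.1208],[0,0,0,-0.1208],[0,0,0,-0.1208],[0,0,0,-0.1208],[0,0,0,-0.1208]]'|head -1;python3 -m pendant '[[0,0,0,-0.1208],[0,0,0,-0.1208],[0,0,0,-0.1208],[0,0,0,-0.1208],[0,0,0,-0.1208],[0,0,0,-0.1208],[0,0,0,-0.1208],[0,0,0,-0.1208]]'|head -1;python3 -m pendant '[[0,0,0,-0.1208],[0,0,0,-0.1208],[0,0,0,-0.1208],[0,0,0,-0.1208],[0,0,0,-0.1208],[0,0,0,-0.1208],[0,0,0,-0.1208],[0,0,0,-0.1208]]'|head -1;python3 -m pendant '[[0,0,0,-0.1208],[0,0,0,-0.1208],[0,0,0,0],[0,0,0,0]]'; python3 t.py
```

```text
time: 22.72
time: 23.38
time: 24.05
time: 24.38
ee_pos: [0.5811, 0.0207, 0.2686]
eef_rot: [-0.166, 0.986, 0.0, -0.0]
ft_force: [-0.8, 0.2, -0.6]
width: 0.0522
grip_force: 0.0
t 24.38 yaw 1.905 tz 0.031 q7 1.90 grip 0.0 [-0.8  0.2 -0.6] [0.5811 0.0207 0.2686]
```

```bash
python3 -m pendant '[[0,0,0.035,0],[0,0,0.035,0],[0,0,0.035,0],[0,0,0.025,0],[0,0,0.0125,0],[0,0,0,0]]'|head -2; python3 -m pendant '[[0,0,0,0],[0,0,0,0],[0,0,0,0],[0,0,0,0],[0,0,0,0],[0,0,0,0],[0,0,0,0],[0,0,0,0]]' 0.1 25|tail -2; python3 t2.py 4
python3 -m pendant '[[0,0,0,0.05]]' >/dev/null; python3 t.py
python3 -m pendant '[[0,0,0,0.05]]' >/dev/null; python3 t.py
python3 -m pendant '[[0,0,0,0.05]]' >/dev/null; python3 t.py
```

```text
time: 24.88
ee_pos: [0.5796, 0.0207, 0.1238]
width: 0.0158
grip_force: 25.0
t 25.75 yaw 1.908 tz 0.080 sd 0.013 j7 -0.084 sd 0.001
t 25.83 yaw 1.859 tz 0.163 q7 1.91 grip 25.0 [ 1.2 -3.7  5.9] [0.5817 0.0202 0.127 ]
t 25.92 yaw 1.806 tz 0.090 q7 1.86 grip 25.0 [ 1.7 -4.2  5.9] [0.5817 0.0202 0.127 ]
t 26.00 yaw 1.756 tz 0.178 q7 1.81 grip 25.0 [ 0.7 -4.5  5.6] [0.5817 0.0202 0.127 ]
```

```bash
sed -i "s/^m=R/print(np.round(J,3),np.round(T,3));m=R/" t2.py
python3 t2.py 4
python3 -m pendant '[[0,0,0,0.04],[0,0,0,0]]' >/dev/null; python3 t2.py 3
python3 -m pendant '[[0,0,0,0.04],[0,0,0,0]]' >/dev/null; python3 t2.py 3
```

```text
[ 0.583 -1.013 -0.382 -0.117] [ 0.124  0.028 -0.043  0.018]
t 26.20 yaw 1.758 tz 0.032 sd 0.060 j7 -0.232 sd 0.572
[-0.448 -0.177 -0.095] [0.056 0.046 0.073]
t 26.52 yaw 1.718 tz 0.058 sd 0.011 j7 -0.240 sd 0.151
[-0.444 -0.177 -0.096] [0.108 0.107 0.026]
t 26.83 yaw 1.678 tz 0.080 sd 0.038 j7 -0.239 sd 0.149
```

```bash
sed -i "s/grip %.1f'%(/j7 %.3f'%(/; s/s\['grip_force'\])/s['joint_torque'][6])/" t.py
python3 -m pendant '[[0,0,0,0.03],[0,0,0,0.03],[0,0,0,0.03]]' >/dev/null; python3 t.py
python3 -m pendant '[[0,0,0,0.03],[0,0,0,0.03]]' >/dev/null; python3 t.py
python3 -m pendant '[[0,0,0,0.03],[0,0,0,0.03]]' >/dev/null; python3 t.py
```

```text
t 27.08 yaw 1.587 tz 0.121 q7 1.65 j7 0.551 [ 2.2 -4.1  5.4] [0.5817 0.0202 0.127 ]
t 27.25 yaw 1.527 tz 0.171 q7 1.60 j7 0.521 [ 1.6 -4.4  5.1] [0.5817 0.0202 0.127 ]
t 27.42 yaw 1.467 tz 0.238 q7 1.54 j7 0.504 [ 1.7 -4.4  4.9] [0.5817 0.0202 0.127 ]
```

```bash
python3 -m pendant '[[0,0,0,0.03],[0,0,0,0.03]]' >/dev/null; python3 t.py
python3 -m pendant '[[0,0,0,0.03],[0,0,0,0.03]]' >/dev/null; python3 t.py
```

```text
t 27.58 yaw 1.407 tz 0.211 q7 1.49 j7 0.487 [ 1.5 -2.9  5. ] [0.5817 0.0201 0.127 ]
t 27.75 yaw 1.347 tz 0.167 q7 1.43 j7 0.491 [ 2.9 -3.6  5.3] [0.5817 0.0201 0.127 ]
```

```bash
python3 -m pendant '[[0,0,0,0.03],[0,0,0,0.03]]' >/dev/null; python3 t.py
python3 -m pendant '[[0,0,0,0.03],[0,0,0,0.03]]' >/dev/null; python3 t.py
```

```text
t 27.92 yaw 1.287 tz 0.170 q7 1.37 j7 0.519 [ 1.3 -5.6  4.3] [0.5817 0.0201 0.127 ]
t 28.08 yaw 1.227 tz 0.170 q7 1.32 j7 0.547 [ 1.4 -4.5  5.7] [0.5818 0.0201 0.127 ]
```

The j7 curve shows a peak of about 0.07 N m near yaw 1.4 and then a fall, which looks like the click. I stop, release and check for spring-back.

```bash
python3 t2.py 6; python3 -m pendant '[[0,0,0,0],[0,0,0,0],[0,0,0,0],[0,0,0,0]]' 0.6|head -2;  python3 -m pendant '[[0,0,-0.03,0],[0,0,-0.04,0],[0,0,-0.04,0],[0,0,-0.033,0],[0,0,0,0],[0,0,0,0]]'|head -2; python3 k.py pics/k4.png wrist scene side; python3 t.py
```

```text
[ 0.283 -0.709 -0.36  -0.207 -0.164 -0.153] [0.162 0.142 0.185 0.161 0.195 0.106]
t 28.38 yaw 1.228 tz 0.159 sd 0.029 j7 -0.218 sd 0.294
time: 28.72
ee_pos: [0.5806, 0.0217, 0.126]
time: 29.22
ee_pos: [0.5818, 0.0213, 0.271]
[0] [ 0.0015 -0.0006 -0.2363] 87.6875 1403.0
[1] [ 0.0026  0.0013 -0.2452] 48.1875 333.0
[2] [-0.0014  0.0005 -0.2385] 79.5625 567.0
range(0, 3) [ 0.0012 -0.0005 -0.2601] 260.625 2303.0
t 29.52 yaw 1.229 tz -0.029 q7 1.25 j7 0.001 [0.4 0.2 0.2] [0.5807 0.021  0.2683]
```

The knob sprung back about 0.2 rad to the peak angle, so it clicked and is inside the clutch zone. I do a quick plate check, then hand in.

```bash
python3 -m pendant '[[0,0,-0.03,0],[0,0,0,0],[0,0,0,0]]'|head -2; python3 w.py pics/w6.png; python3 - <<'E'
from h import *
f=np.load('f.npy')
for cam in('scene','side'):
    c=r.camera(cam);u=proj(c,tf(f,[[-.02,0,.042]]))[0]
    m=best('plate_mid',cam,u).astype(np.float32)
    print(cam,fit(lambda p:plate_cost(p,f,[c],[m]),[.005,0,0],(.01,.01,.05)))
E
```

```text
time: 29.77
ee_pos: [0.5817, 0.0207, 0.3002]
[(0.61, [60.0, 113.0, 76.0, 64.0]), (0.52, [236.0, 113.0, 164.0, 205.0])]
knob [(0.81, [260.0, 172.0, 36.0, 42.0])]
plate in fix [-0.0497 -0.031  -0.0301] 9193.0625 14134.0
scene [ 0.0156361  -0.00401341  0.00456451]
side [ 0.00523832 -0.0036627  -0.04947162]
```

The wrist fit is void because its mask caught the fixture. Scene and side agree with the values before clamping, so the plate hasn't moved.

```bash
python3 -c "
from bench import r
print(r.close_job())"
```

```text
the job is handed in; nothing more can be done
None
```

I slid the plate flush and square against the fence, turned the knob to its click and let go, then handed the job in at about 30 s; no verdict came back, and the foot's force was inferred from the torque peak and the knob's 0.2 rad spring-back, not measured.

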